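Clear the specimen slide and hold it at the pointer

TASK

Pick up the scraper block and with it wipe the three metal chips off the plate into the catch tray on the plate's left side, without touching the chips with the fingers or drawing the slide while a chip is still on the plate; then set the scraper down on the worktop, clear of the fixture. Now take the slide's upright grip and pull the spring-return slide towards you until the front face of its crossbar is level with the blade of the pointer beside the plate, and keep it there: it springs back when let go, so the program finishes while still holding it at the mark. Leave the jar, the dish and the resin disc where they are.

Things in the scene. Friction and masses are not known exactly. Their poses are not given: they have to be found in the camera images.
- fixture: Fixed aluminium plate on the worktop, top at z = 30 mm. Origin on the worktop; x axis to the rear (away from the robot, within 0.3 rad), y left, z up. In this frame the plate covers x -85..124, y -65..65 mm; no rims; behind x = 40 it overhangs. Grey spring housing on its rear: x 55..122, y -50..50, to z = 64 mm. The chips lie before the crossbar, within x -83..-13, y -32..42 mm.
- tray_in (a point): Middle of the floor of the steel catch tray fixed to the left of the plate's front part; in the fixture frame at x -35, y 101, z 3 mm. Inside the tray: x -85..15, y 65..137 mm; floor at z = 3 mm, three walls up to z = 27 mm, the plate's left edge being the fourth.
- slide (a joint): How far the slide is drawn out of the housing, in m: 0 = home (where it starts), grows as it moves along the fixture's -x; stop at 0.060. A spring pulls it home with about 4 N at 0 and 11 N at 0.060 (120 N/m), plus some friction.
- slide_lip (a point): Middle of the upper front edge of the slide's steel crossbar, which is 116 mm wide (y), 10 mm deep (x), 10 mm high and 1 mm above the plate. With the slide home it is in the fixture frame at x 5, y 0, z 41 mm; it moves with the slide.
- slide_grip (a point): Grip point on the slide's upright black post, 14 (x) x 30 (y) mm, rounded edges, from z = 41 to 87 mm above the worktop. The point is on its axis at z = 70 mm, 17 mm behind the crossbar's front face; at x 22, y 0 in the fixture frame with the slide home, when 26 mm are free between post and housing. Moves with the slide; axes as the fixture's.
- pointer: Index pointer clamped to the rail on the plate's right side: dark clip with an upright steel blade 3 mm thick, top at z = 47 mm. Origin on the worktop under the blade's mid-thickness, at its inner end; axes as the fixture's; in the fixture frame at y -64, x -50..-25 mm. The slide is at the mark when the crossbar's front face has the same fixture x as this origin.
- scraper: Loose scraper block, 84 (x, its wiping width) x 20 (y, thickness) x 60 mm high (z), grey body with a black rubber foot 16 mm thick and 15 mm high; 0.12 kg. Stands upright on the worktop to the right of the fixture. Origin at the middle of its underside.
- chip0: Loose sawn metal chip, about 15 x 11 x 8 mm high, 12 g, lying on the plate. Origin at the middle of its underside.
- chip1: Loose sawn metal chip, about 14 x 12 x 7 mm high, 12 g, lying on the plate. Origin at the middle of its underside.
- chip2: Loose sawn metal chip, about 13 x 10 x 9 mm high, 12 g, lying on the plate. Origin at the middle of its underside.
- jar: Loose jar with black screw lid, 40 mm diameter, 60 mm high; bystander. Origin at the middle of its underside.
- dish: Loose clear round dish, 58 mm diameter, 13 mm high; bystander. Origin at the middle of its underside.
- disc: Loose round resin disc, 25 mm diameter, 10 mm high; bystander. Origin at the middle of its underside.
Things that resemble listed ones, but are neither listed nor needed, are in the scene too. Several things look just like the scraper: the one meant starts farthest to the robot's right.

How it is judged:
On the way, in this order (a step that is already met when the one before it is completed fails the run):
1. all three chips lie in the catch tray while the scraper is still held (height (world z) of each of chip0, chip1, chip2 below 0.025 m and x of chip0 in the frame of fixture between -0.087 and 0.017 m and y of chip0 in the frame of fixture between 0.063 and 0.139 m and x of chip1 in the frame of fixture between -0.087 and 0.017 m and y of chip1 in the frame of fixture between 0.063 and 0.139 m and x of chip2 in the frame of fixture between -0.087 and 0.017 m and y of chip2 in the frame of fixture between 0.063 and 0.139 m and contact force between the fingers and scraper above 1 N), for 0.2 s.
2. the scraper is put down on the worktop, clear of the fixture (contact force between the fingers and scraper below 0.2 N and height (world z) of scraper below 0.025 m and contact force between scraper and fixture below 0.2 N and contact force between scraper and slide below 0.2 N and linear speed of scraper below 0.02 m/s), for 0.2 s.
3. the gripper holds the slide with the crossbar's front face within 4 mm of the pointer (x of slide_lip in the frame of pointer between -0.004 and 0.004 m and contact force between the fingers and slide above 2 N), for 0.2 s.
At the end, for the whole second after the job is handed in: The fingers hold the slide (contact over 2 N) with the crossbar's front face within 4 mm of the pointer blade's middle, measured along the fixture's x; all three chips lie in the catch tray; the scraper lies or stands at rest on the worktop, touching neither fingers, fixture nor slide (all of step 2 and all of step 3 and height (world z) of each of chip0, chip1, chip2 below 0.025 m and x of chip0 in the frame of fixture between -0.087 and 0.017 m and y of chip0 in the frame of fixture between 0.063 and 0.139 m and x of chip1 in the frame of fixture between -0.087 and 0.017 m and y of chip1 in the frame of fixture between 0.063 and 0.139 m and x of chip2 in the frame of fixture between -0.087 and 0.017 m and y of chip2 in the frame of fixture between 0.063 and 0.139 m); the arm keeps its last pose, push and grip.
It fails at once if the slide is drawn more than 12 mm while a chip is still on the plate (value of joint slide above 0.012 m and height (world z) of any of chip0, chip1, chip2 above 0.027 m).
It fails at once if the fingers touch a chip (contact force between the fingers and chip0 above 0.3 N or contact force between the fingers and chip1 above 0.3 N or contact force between the fingers and chip2 above 0.3 N).
It fails at once if jar, dish or resin disc is moved more than 25 mm (distance of any of jar, dish, disc from where it was at the start of the episode above 0.025 m).
It also fails if it takes over 67 s, if anything falls off the work surface, if the arm or the gripper's body presses on something with over 40 N, if the wrist force passes 120 N, or if a joint passes its speed limit or range.

ROBOT

A 6-joint arm with a two-finger parallel gripper is mounted at the origin on a cart in front of the work surface, level with it; the furniture and walls round the work are solid. World frame = base frame: x ahead of the robot, y to its left, z up, the work surface at z = 0. Lengths are in m, angles in rad, forces in N, time in s.
With the tool pointing down it reaches from about 0.15 to 0.775 m from the base axis. Payload 6.1 kg.
Tool frame: the origin (TCP) lies midway between the tips of the shut fingers; the grasp point (between the pads) lies robot.grip_depth behind it (robot.grip_depth is the distance from the TCP to the grasp point, in m); z points along the fingers, y is the line along which they close (so a half turn about z gives the same grasp; the last joint's range is limited). The gripper opens to 85 mm and grips with 20 to 120 N. Pads are 22 mm wide; open, the fingers measure 114 mm over their backs; the gripper's body (76 mm by 85 mm) begins 54 mm behind the grasp point. The pads swing forward as they close: fully open they stand 13 mm farther back than shut.
Start: joints at [0, 0.126, -0.04, 1.405, 0, 1.571], TCP at [0.525, -0, 0.231] pointing down, gripper open.
Joint ranges: [-2.72, 2.72], [-0.95, 1.95], [-1.27, 1.35], [-1.78, 2.02], [-1.46, 1.47], [-3.14, 3.14]. Speed limits (rad/s): [2.39, 2.39, 3.01, 3.14, 3.14, 3.14].

INTERFACE

Orientations are given as [roll, pitch, yaw] about the fixed x, y, z axes, in that order (R = Rz(yaw) Ry(pitch) Rx(roll)).
In Python, from station import robot gives the robot as it stands.
- The arm moves only by the shell command python3 -m crank 'ROWS' [FORCE]. ROWS is JSON, a list of rows, each a list of 3 entries, a list of its own where there are three numbers: the turn, a rotation vector about the tool's x, y, z each as a share of 120 degrees, from -1 to 1, then the shift along the tool's x, y, z each as a share of 10 cm, from -1 to 1, then the opening, from 0 (shut) to 1 (fully open). In form: [[[rx, ry, rz], [dx, dy, dz], grip], ...]. A call has 1 to 5 rows; each row is the pose to reach, as a shift and turn from the pose commanded when the call began, along the tool's axes at that moment; what a row does not reach only later rows make up. A row lasts 1/8 s, in which the tool goes at most 62.5 mm and 10.7 degrees, less where a joint would pass 70% of its speed; a pose out of reach is approached as far as the arm can. A call with a number of a shift or a turn outside -1 to 1 is refused whole. A call with a gripper value outside its range is refused whole. The fingers move at their own pace and stop on an object; FORCE is the grip in N (left out, the last holds). Time passes only in rows, so rows that repeat a pose let the fingers close. It gives the time, the measured TCP pose, the force, the opening and the grip force at its end, in the units of the state.
- robot.get_state(): the state, without advancing time (a new reading comes with each control period).
- robot.grab_frame(name): name is "scene" or "side" or "wrist"; returns the picture (384x512x3 uint8, blue, green, red); there is no depth.
- robot.camera_info(name): a dict with "intrinsics" (3x3 intrinsics, pixels), "eye" and "orientation" of the camera in the world. Camera axes: x right, y down, z forward; pixel columns grow to the right and rows downward; lengths in m; the calibration is good to about 2 mm. A picture is of the moment at which its call begins: read the wrist's pose just before it. camera_info takes no time and is no camera call; for the wrist camera it gives the pose at the moment of the call.
- robot.job_done(): hands the job in; it is judged then, once.
The state is a dict: "time_s": time; "joint_pos": joint angles; "joint_vel": joint speeds; "tau": joint torques, N m; "ee_pos": TCP position; "eef_rot": TCP orientation; "wrist_force": force on the tool from outside, world axes, zero at the start; "ft_torque": the same for the moment, N m; "gripper_width": opening from 0.0 (shut) to 1.0 (fully open); "gripper_force": force on a finger pad.
Only numpy, scipy, OpenCV 4.12 (cv2) and the standard library are available. Lean on these libraries where they do the work, as an engineer would, in place of code of your own. Each camera call takes 0.05 s, during which the arm holds its last target. There are 200 camera calls.

## Working session

There is one attempt and no reset: what is moved stays moved. The work goes in short steps, Python scripts to look and compute and a shell command to move; the robot and the scene stay as the last step left them, time stands still between calls to the robot, and variables do not carry over. Pictures are saved under pics/ and viewed, at most 10 in all, crops included, and the job is handed in when it is done.

```bash
mkdir -p pics; ls; python3 - <<'E'
from station import robot
import cv2,json
print(robot.get_state(), robot.grip_depth)
for n in ("scene","side","wrist"):
    i=robot.camera_info(n); print(n,i)
    cv2.imwrite(f"pics/{n}0.png",robot.grab_frame(n))
E
```

```text
pics
{'time_s': 0.0, 'joint_pos': array([-1.45069171e-05,  1.26369044e-01, -4.06463998e-02,  1.40540166e+00,
       -4.18274943e-06,  1.57078365e+00]), 'joint_vel': array([ 0.002331  , -0.00044337, -0.00127055, -0.0002935 ,  0.00186081,
        0.00205329]), 'tau': array([-1.88969068e-03, -4.35916471e+01,  3.52923596e+01,  1.73015334e-02,
       -7.00984879e-05, -2.14169546e-05]), 'ee_pos': array([ 5.24573266e-01, -8.84594335e-06,  2.30516649e-01]), 'eef_rot': array([-3.13997188e+00,  4.16218973e-06,  1.57079451e+00]), 'wrist_force': array([-0.23373072, -0.48828985, -0.15002957]), 'ft_torque': array([ 0.05449866, -0.00231534, -0.04768689]), 'gripper_force': 0.0, 'gripper_width': 1.0014023052403143} 0.0187
scene {'intrinsics': array([[443.6877191 ,   0.        , 256.04622235],
       [  0.        , 443.6877191 , 196.43501568],
       [  0.        ,   0.        ,   1.        ]]), 'eye': array([-0.2543694 , -0.51883725,  0.85183068]), 'orientation': array([-2.23477563,  0.01085487, -1.03023652])}
side {'intrinsics': array([[470.98316291,   0.        , 254.5671707 ],
       [  0.        , 470.98316291, 189.31538675],
       [  0.        ,   0.        ,   1.        ]]), 'eye': array([ 0.2582514 , -0.8163576 ,  0.75303397]), 'orientation': array([-2.24931147,  0.00296432, -0.36028997])}
wrist {'intrinsics': array([[269.32210076,   0.        , 254.14640623],
       [  0.        , 269.32210076, 190.53063129],
       [  0.        ,   0.        ,   1.        ]]), 'eye': array([0.5245119 , 0.08131841, 0.37380358]), 'orientation': array([2.81944461e+00, 1.65064943e-03, 1.71162164e-04])}
```

```bash
python3 - <<'E'
import cv2
for n in ("scene","side"):
    cv2.imwrite(f"pics/{n}0b.png",cv2.resize(cv2.imread(f"pics/{n}0.png"),(800,600),interpolation=cv2.INTER_CUBIC))
E
```

```text
(no output)
```

View pics/scene0b.png

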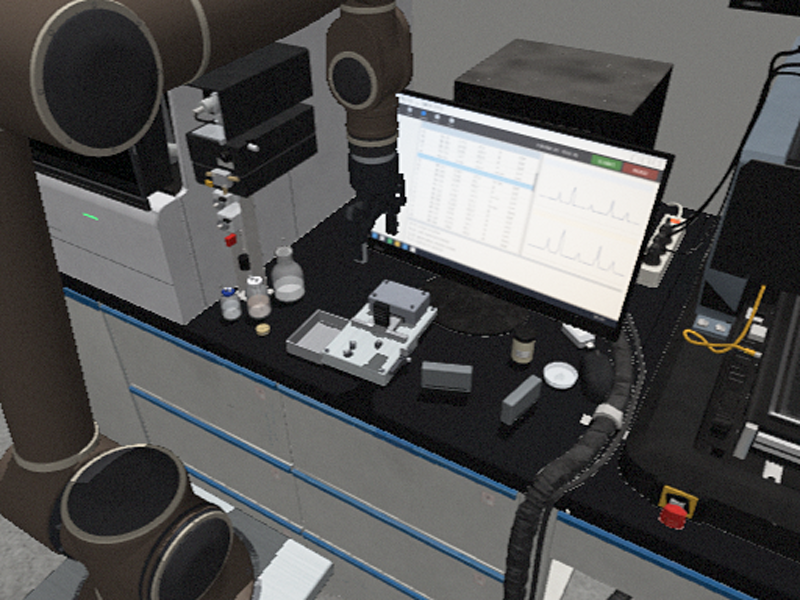

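View pics/side0b.png

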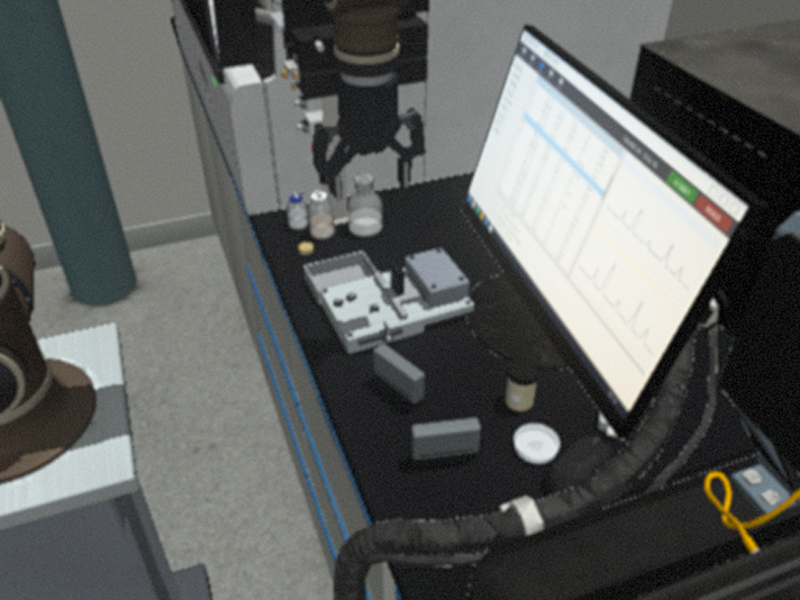

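```bash
python3 - <<'E'
import cv2,numpy as np
a=cv2.imread("pics/scene0.png")[175:275,178:311]   # origin (178,175), x6
b=cv2.imread("pics/side0.png")[155:255,190:323]
cv2.imwrite("pics/c1.png",cv2.resize(a,(798,600),interpolation=cv2.INTER_CUBIC))
cv2.imwrite("pics/c2.png",cv2.resize(b,(798,600),interpolation=cv2.INTER_CUBIC))
E
```

```text
(no output)
```

View pics/c1.png

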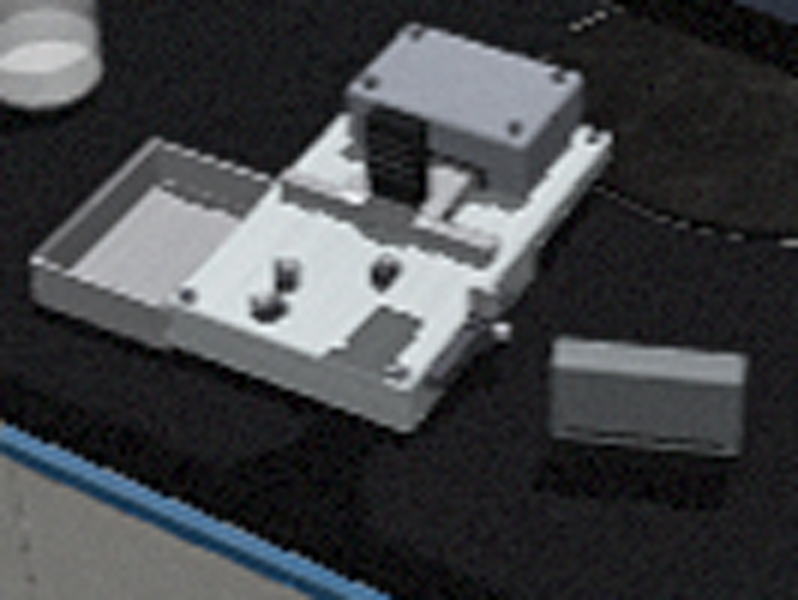

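View pics/c2.png

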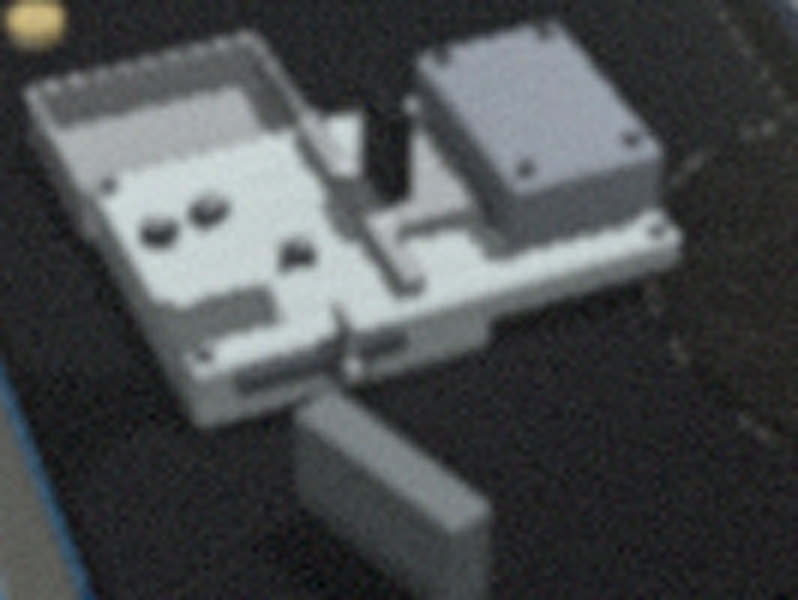

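```bash
cat > h.py <<'E'
import numpy as np
from scipy.spatial.transform import Rotation as R
from scipy.optimize import least_squares
def proj(P,i):
    p=(np.atleast_2d(P)-i["eye"])@R.from_euler("xyz",i["orientation"]).as_matrix()
    q=p@np.array(i["intrinsics"]).T
    return q[:,:2]/q[:,2:]
def ray(uv,i,z):
    d=R.from_euler("xyz",i["orientation"]).as_matrix()@np.linalg.solve(i["intrinsics"],[uv[0],uv[1],1])
    return i["eye"]+d*(z-i["eye"][2])/d[2]
def fw(f,P):  # fixture->world
    c,s=np.cos(f[2]),np.sin(f[2]); P=np.atleast_2d(P).astype(float)
    return np.c_[f[0]+c*P[:,0]-s*P[:,1],f[1]+s*P[:,0]+c*P[:,1],P[:,2]]
def wf(f,P):
    c,s=np.cos(f[2]),np.sin(f[2]); d=np.asarray(P)[:2]-f[:2]
    return np.array([c*d[0]+s*d[1],-s*d[0]+c*d[1]])
E
python3 - <<'E'
from h import *
from station import robot
sc,si=robot.camera_info("scene"),robot.camera_info("side")
H=np.array([[122,50,64],[55,50,64],[55,-50,64],[122,-50,64],[-85,-65,30],[124,-65,30]])/1e3
A=np.array([[415,25],[345,95],[525,147],[583,78],[406,388],[612,138]])/6+[178,175]
B=np.array([[553,22],[415,62],[512,190],[662,155],[192,380],[682,236]])/6+[190,155]
fun=lambda f:np.r_[(proj(fw(f,H),sc)-A).ravel(),(proj(fw(f,H),si)-B).ravel()]
r=least_squares(fun,[.5,0,0],loss="soft_l1"); f=r.x; print(f,r.fun.reshape(-1,2).round(1).tolist())
for n,a,b in(("c0",(288,285),(158,240)),("c1",(268,315),(210,215)),("c2",(385,280),(297,260))):
    for uv,o,i in((a,(178,175),sc),(b,(190,155),si)):
        p=ray(np.array(uv)/6+o,i,.032); print(n,p,wf(f,p)*1e3)
for uv,o,i in(((500,328),(178,175),sc),((478,292),(178,175),sc),((342,310),(190,155),si)):
    p=ray(np.array(uv)/6+o,i,.047); print("ptr",p,wf(f,p)*1e3)
for L,i in(((((537,378),(508,408))),sc),(((413,433),(478,424)),si)):
    for uv in L: print("scr",ray(np.array(uv)/1.5625,i,.06))
for n,a,b in(("jar",(522,355),(519,405)),("dish",(560,378),(536,446)),("disc",(262,330),(306,249))):
    print(n,ray(np.array(a)/1.5625,sc,0),ray(np.array(b)/1.5625,si,0))
E
```

```text
[0.54795465 0.02209495 0.04170459] [[-0.3, -1.0], [0.1, -0.9], [0.3, 0.4], [1.1, -0.6], [0.8, 0.7], [0.9, -0.5], [0.1, -0.5], [-1.2, -1.1], [-0.4, 0.6], [0.1, -0.5], [-0.5, -0.5], [-0.5, 0.4]]
c0 [0.49598737 0.03975289 0.032     ] [-51.18588436  19.80923159]
c0 [0.47797816 0.03367462 0.032     ] [-69.43285867  14.48709882]
c1 [0.4740802  0.03603476 0.032     ] [-73.22902815  17.00769899]
c1 [0.50233299 0.04140815 0.032     ] [-44.77677505  21.19848583]
c2 [0.52172706 0.00262471 0.032     ] [-27.01654883 -18.35981642]
c2 [0.52592928 0.00207063 0.032     ] [-22.84107483 -19.08861615]
ptr [ 0.50602227 -0.06883146  0.047     ] [-45.68686395 -89.09908816]
ptr [ 0.52188471 -0.04790583  0.047     ] [-28.96577728 -68.85299683]
ptr [ 0.52661902 -0.04903813  0.047     ] [-24.28278937 -70.18169152]
scr [ 0.5598191  -0.28107282  0.06      ]
scr [ 0.47427839 -0.2677134   0.06      ]
scr [ 0.48283414 -0.26707165  0.06      ]
scr [ 0.56305645 -0.2821628   0.06      ]
jar [ 6.64118817e-01 -2.16529613e-01 -1.11022302e-16] [ 0.6569596  -0.22490974  0.        ]
dish [ 0.6418536  -0.29782937  0.        ] [ 0.64372633 -0.29660915  0.        ]
disc [4.79498972e-01 2.41462676e-01 1.11022302e-16] [0.4801453  0.23996049 0.        ]
```

```bash
python3 -m crank '[[[0,0,-0.08],[-0.2,0,0],1],[[0,0,-0.16],[-0.5,0,0],1],[[0,0,-0.24],[-0.8,0,0],1],[[0,0,-0.32],[-1,0,0],1],[[0,0,-0.4],[-1,0,0],1]]'; python3 -c "
from station import robot;print(robot.get_state()['joint_pos'])"
```

```text
time_s: 0.78
ee_pos: [0.5248, -0.1013, 0.2308]
eef_rot: [-3.141, -0.001, 2.412]
wrist_force: [-0.7, 0.9, 0.5]
gripper_width: 0.998
gripper_force: 0.0
[-1.90598755e-01  1.44478326e-01 -1.90012066e-02  1.40811173e+00
 -1.72303223e-04  5.38990080e-01]
```

```bash
cat >> h.py <<'E'
def go(x,y,z,psi):
    from station import robot
    s=robot.get_state(); M=R.from_euler("xyz",s["eef_rot"]); T=R.from_euler("xyz",[np.pi,0,psi])
    print("turn",((M.inv()*T).as_rotvec()/np.radians(120)).round(3),"shift",(M.inv().apply(np.array([x,y,z])-s["ee_pos"])*10).round(3))
E
python3 -c "
from h import *
go(.519,-.275,.231,2.97)"
```

```text
turn [-0.    -0.    -0.266] shift [-1.115 -1.333 -0.002]
```

```bash
python3 -m crank '[[[0,0,-0.08],[-0.3,-0.35,0],1],[[0,0,-0.16],[-0.6,-0.7,0],1],[[0,0,-0.24],[-0.8,-1,0],1],[[0,0,-0.266],[-0.8,-1,0],1],[[0,0,-0.266],[-0.8,-1,0],1]]'; python3 -c "
from h import *
go(.519,-.275,.2,2.97)"
```

```text
time_s: 1.4
ee_pos: [0.5172, -0.2283, 0.2309]
eef_rot: [3.141, -0.001, 2.964]
wrist_force: [0.2, -0.1, 1.0]
gripper_width: 1.004
gripper_force: 0.0
turn [ 0.    -0.    -0.003] shift [-0.1   -0.457  0.308]
```

```bash
python3 -m crank '[[[0,0,0],[-0.1,-0.3,0.1],1],[[0,0,0],[-0.1,-0.457,0.3],1],[[0,0,0],[-0.1,-0.457,0.3],1]]'; python3 - <<'E'
from h import *
from station import robot
import cv2,json
i=robot.camera_info("wrist");im=robot.grab_frame("wrist")
json.dump({k:np.array(v).tolist() for k,v in i.items()},open("w1.json","w"))
cv2.imwrite("pics/w1.png",cv2.resize(im,(800,600),interpolation=cv2.INTER_CUBIC))
# predicted scraper corners (px in view)
f=[.52,-.2745,-.17];print((proj(fw(f,np.array([[42,10,60],[42,-10,60],[-42,-10,60],[-42,10,60]])/1e3),i)*1.5625).round())
E
```

```text
time_s: 1.78
ee_pos: [0.5186, -0.2743, 0.1996]
eef_rot: [3.141, -0.003, 2.964]
wrist_force: [-0.3, 0.4, -0.0]
gripper_width: 1.001
gripper_force: 0.0
[[411. 338.]
 [384. 339.]
 [382. 223.]
 [412. 223.]]
```

View pics/w1.png

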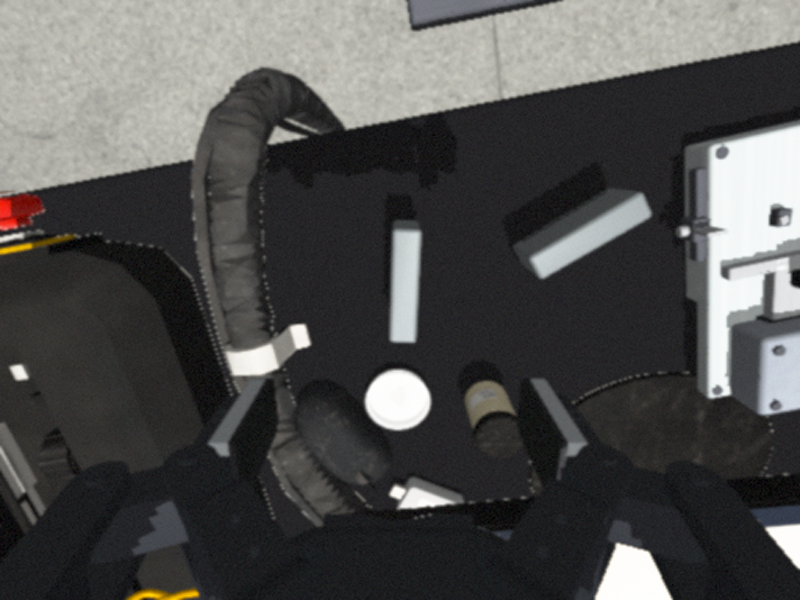

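```bash
python3 - <<'E'
from h import *
import json
i={k:np.array(v) for k,v in json.load(open("w1.json")).items()}
Q=np.array([[42,10,60],[42,-10,60],[-42,-10,60],[-42,10,60]])/1e3
P=np.array([[415,343],[389,341],[394,221],[422,223]])/1.5625
r=least_squares(lambda f:(proj(fw(f,Q),i)-P).ravel(),[.52,-.275,-.17]);print(r.x,r.fun.round(1))
for u in((723,153),(717,390),(778,351),(772,406)): print(ray(np.array(u)/1.5625,i,.03))
print(ray(np.array((712,230))/1.5625,i,.047))
go(r.x[0],r.x[1],.03,r.x[2]+np.pi)
E
```

```text
[ 0.52170534 -0.26936814 -0.22145549] [ 0.4 -2.  -0.4 -1.4 -0.6  1.6  0.6  1.2]
[ 0.47510523 -0.0335994   0.03      ]
[ 0.66853016 -0.02686618  0.03      ]
[0.64021205 0.02013033 0.03      ]
[0.69277788 0.020358   0.03      ]
[ 0.52437498 -0.05034274  0.047     ]
turn [ 0.    -0.001  0.021] shift [-0.022  0.049  1.708]
```

```bash
python3 -m crank '[[[0,0,0.018],[-0.022,0.035,0.4],0.7],[[0,0,0.018],[-0.022,0.035,0.8],0.7],[[0,0,0.018],[-0.022,0.035,1],0.7]]'; python3 -m crank '[[[0,0,0],[0,0,0.3],0.7],[[0,0,0],[0,0,0.6],0.7],[[0,0,0],[0,0,0.74],0.7],[[0,0,0],[0,0,0.74],0.7]]' ; python3 -m crank '[[[0,0,0],[0,0,0],0],[[0,0,0],[0,0,0],0],[[0,0,0],[0,0,0],0],[[0,0,0],[0,0,0],0],[[0,0,0],[0,0,0],0]]' 60
```

```text
time_s: 2.2
ee_pos: [0.5218, -0.27, 0.1002]
eef_rot: [3.141, -0.001, 2.929]
wrist_force: [0.0, -0.0, 0.0]
gripper_width: 0.701
gripper_force: 0.0
time_s: 2.7
ee_pos: [0.5221, -0.2708, 0.0273]
eef_rot: [3.141, -0.001, 2.929]
wrist_force: [0.1, -0.8, 0.6]
gripper_width: 0.699
gripper_force: 0.0
time_s: 3.32
ee_pos: [0.5229, -0.2719, 0.0286]
eef_rot: [-3.141, 0.002, 2.928]
wrist_force: [1.0, 0.2, 6.8]
gripper_width: 0.223
gripper_force: 59.1
```

```bash
python3 -m crank '[[[0,0,0],[0,0,-0.1],0],[[0,0,0],[0,0,-0.4],0],[[0,0,0],[0,0,-0.7],0],[[0,0,0],[0,0,-1],0],[[0,0,0],[0,0,-1],0]]'; python3 - <<'E'
from h import *
from station import robot
import cv2
i=robot.camera_info("wrist");im=robot.grab_frame("wrist")
cv2.imwrite("pics/w2.png",cv2.resize(im,(800,600),interpolation=cv2.INTER_CUBIC))
s=robot.get_state();p=s["ee_pos"];y=s["eef_rot"][2]-np.pi
for d in(0,.005):
    print((proj(fw([p[0]+d*np.cos(y),p[1]+d*np.sin(y),y],np.array([[-42,10,60-28.6+p[2]*1e3],[-42,-10,60-28.6+p[2]*1e3],[-42,10,-28.6+p[2]*1e3],[-42,-10,-28.6+p[2]*1e3]])/1e3),i)*1.5625).round().tolist())
f=[.54795,.0221,.0417]
b=fw(f,[[-.043,-.053,.16]])[0];print(b);go(*b,f[2]+np.pi)
E
```

```text
time_s: 3.95
ee_pos: [0.5234, -0.2722, 0.13]
eef_rot: [-3.14, 0.004, 2.928]
wrist_force: [-0.6, -0.8, -1.9]
gripper_width: 0.222
gripper_force: 58.6
[[433.0, 301.0], [363.0, 301.0], [422.0, 254.0], [374.0, 254.0]]
[[432.0, 317.0], [363.0, 317.0], [422.0, 266.0], [374.0, 266.0]]
[ 0.50719684 -0.03264651  0.16      ]
turn [-0.     0.001 -0.122] shift [ 0.657  2.304 -0.321]
```

View pics/w2.png

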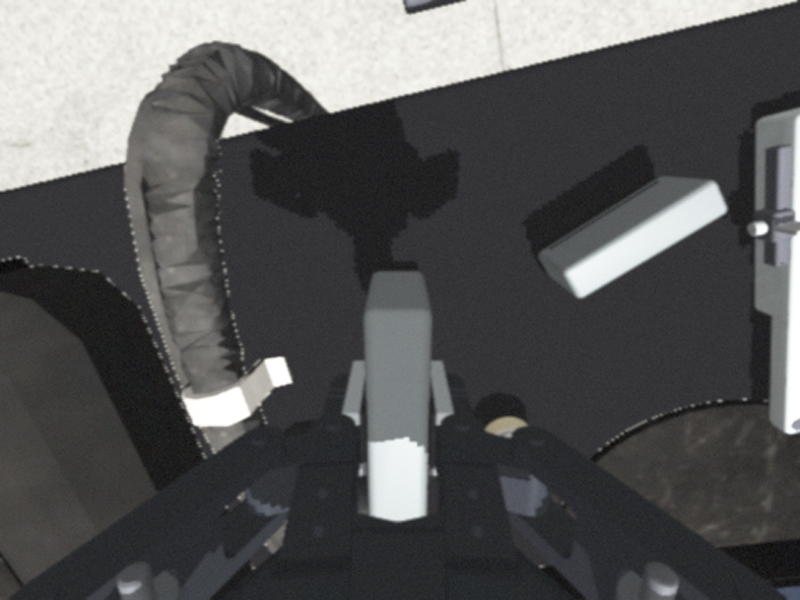

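```bash
python3 -m crank '[[[0,0,-0.03],[0.07,0.25,-0.1],0],[[0,0,-0.06],[0.14,0.5,-0.2],0],[[0,0,-0.09],[0.21,0.75,-0.32],0],[[0,0,-0.122],[0.28,1,-0.32],0],[[0,0,-0.122],[0.28,1,-0.32],0]]'; python3 -c "
from h import *
f=[.54795,.0221,.0417]
go(*fw(f,[[-.0455,-.053,.16]])[0],f[2]+np.pi)"
```

```text
time_s: 4.62
ee_pos: [0.5152, -0.1664, 0.1579]
eef_rot: [3.141, -0.002, -3.098]
wrist_force: [0.3, -1.0, -1.5]
gripper_width: 0.228
gripper_force: 58.9
turn [ 0.    -0.001  0.001] shift [ 0.046  1.34  -0.019]
```

```bash
python3 -m crank '[[[0,0,0],[0.02,0.4,0],0],[[0,0,0],[0.04,0.8,0],0],[[0,0,0],[0.046,1,0],0],[[0,0,0],[0.046,1,0],0]]'; python3 -m crank '[[[0,0,0],[0,0.2,0],0],[[0,0,0],[0,0.34,0],0],[[0,0,0],[0,0.34,0],0],[[0,0,0],[0,0.34,0],0]]'; python3 - <<'E'
from h import *
from station import robot
import cv2,json
i=robot.camera_info("wrist");im=robot.grab_frame("wrist")
json.dump({k:np.array(v).tolist() for k,v in i.items()},open("w3.json","w"))
cv2.imwrite("pics/w3.png",cv2.resize(im,(800,600),interpolation=cv2.INTER_CUBIC))
f=[.54795,.0221,.0417]
print((proj(fw(f,np.array([[-85,65,30],[-85,-65,30],[5,58,41],[5,-58,41],[-35,-64,47],[-85,137,27]])/1e3),i)*1.5625).round().tolist())
E
```

```text
time_s: 5.12
ee_pos: [0.5068, -0.0677, 0.1583]
eef_rot: [-3.142, -0.002, -3.099]
wrist_force: [-0.5, -0.3, -1.3]
gripper_width: 0.222
gripper_force: 59.2
time_s: 5.62
ee_pos: [0.5058, -0.0347, 0.1591]
eef_rot: [-3.141, -0.0, -3.1]
wrist_force: [-1.2, -1.0, -1.7]
gripper_width: 0.229
gripper_force: 59.2
[[584.0, 225.0], [382.0, 225.0], [562.0, 359.0], [393.0, 359.0], [383.0, 307.0], [692.0, 224.0]]
```

View pics/w3.png

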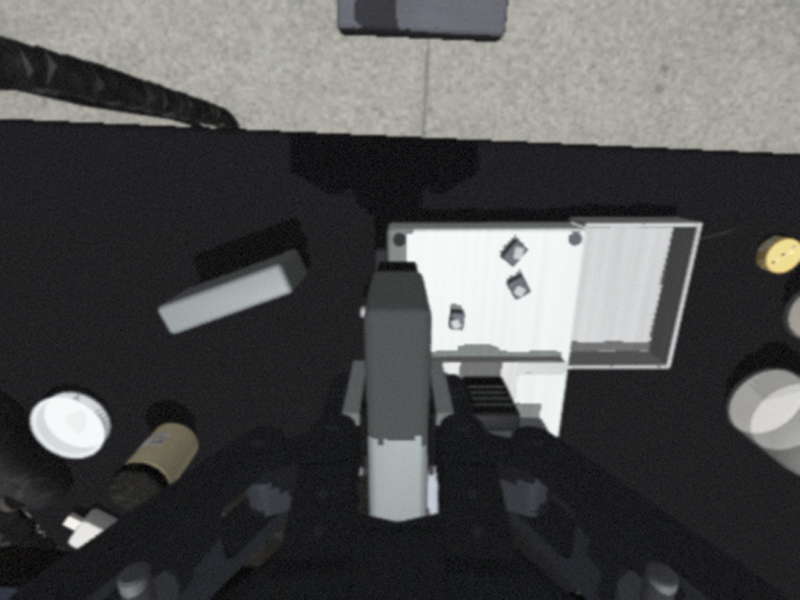

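```bash
python3 -c "
from h import *
f=[.54795,.0221,.0417]
go(*fw(f,[[-.0455,-.046,.0605]])[0],f[2]+np.pi);go(*fw(f,[[-.0455,.07,.0605]])[0],f[2]+np.pi)"
```

```text
turn [-0. -0. -0.] shift [0.01  0.091 0.987]
turn [-0. -0. -0.] shift [0.011 1.251 0.986]
```

```bash
python3 -m crank '[[[0,0,0],[0.01,0.09,0.05],0],[[0,0,0],[0.01,0.09,0.4],0],[[0,0,0],[0.01,0.09,0.75],0],[[0,0,0],[0.01,0.09,0.95],0],[[0,0,0],[0.01,0.09,0.97],0]]' 60; python3 -m crank '[[[0,0,0],[0,0,0.01],0],[[0,0,0],[0,0,0.01],0]]'; python3 -c "
from h import *
f=[.54795,.0221,.0417]
go(*fw(f,[[-.0455,.07,.0600]])[0],f[2]+np.pi)"
```

```text
time_s: 6.3
ee_pos: [0.503, -0.0249, 0.0606]
eef_rot: [3.141, -0.003, -3.1]
wrist_force: [0.8, 0.2, -1.8]
gripper_width: 0.224
gripper_force: 59.2
time_s: 6.55
ee_pos: [0.5051, -0.0252, 0.0623]
eef_rot: [-3.141, 0.002, -3.1]
wrist_force: [-0.1, -0.2, -1.3]
gripper_width: 0.224
gripper_force: 59.2
turn [-0.     0.001  0.   ] shift [0.007 1.155 0.023]
```

```bash
python3 -m crank '[[[0,0,0],[0,0.05,0.01],0],[[0,0,0],[0,0.15,0.01],0],[[0,0,0],[0,0.27,0.01],0],[[0,0,0],[0,0.39,0.01],0],[[0,0,0],[0,0.5,0.01],0]]'; python3 -m crank '[[[0,0,0],[0,0.1,0],0],[[0,0,0],[0,0.2,0],0],[[0,0,0],[0,0.3,0],0],[[0,0,0],[0,0.4,0],0],[[0,0,0],[0,0.5,0],0]]';  python3 -m crank '[[[0,0,0],[0,0.1,0],0],[[0,0,0],[0,0.17,0],0],[[0,0,0],[0,0.17,0],0],[[0,0,0],[0,0.17,0],0]]'; python3 - <<'E'
from h import *
from station import robot
import cv2
s=robot.get_state()
print(wf([.54795,.0221,.0417],s["ee_pos"]))
cv2.imwrite("pics/w4.png",cv2.resize(robot.grab_frame("wrist"),(800,600),interpolation=cv2.INTER_CUBIC))
E
```

```text
time_s: 7.18
ee_pos: [0.5022, 0.0258, 0.0603]
eef_rot: [-3.142, 0.0, -3.099]
wrist_force: [0.2, 0.6, -1.1]
gripper_width: 0.226
gripper_force: 59.1
time_s: 7.8
ee_pos: [0.5002, 0.0753, 0.0603]
eef_rot: [-3.142, -0.0, -3.1]
wrist_force: [-0.1, -0.2, -1.5]
gripper_width: 0.225
gripper_force: 59.1
time_s: 8.3
ee_pos: [0.4995, 0.0916, 0.0603]
eef_rot: [-3.141, -0.0, -3.1]
wrist_force: [-0.2, 0.0, -1.7]
gripper_width: 0.227
gripper_force: 59.1
[-0.04552489  0.07143264]
```

View pics/w4.png

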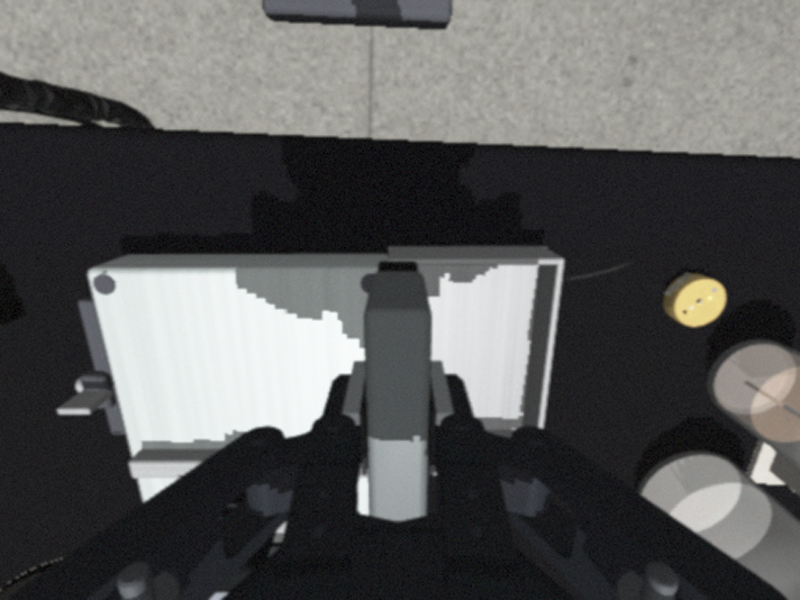

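```bash
python3 -m crank '[[[0,0,0],[0,0.08,0],0],[[0,0,0],[0,0.15,0],0],[[0,0,0],[0,0.15,-0.2],0],[[0,0,0],[0,0.15,-0.6],0],[[0,0,0],[0,0,-1],0]]'; python3 -m crank '[[[0,0,0],[0,-0.2,0],0],[[0,0,0],[0,-0.5,0],0],[[0,0,0],[0,-0.7,0],0],[[0,0,0],[0,-0.7,0],0],[[0,0,0],[0,-0.7,0],0]]'; python3 - <<'E'
from h import *
from station import robot
import cv2,json
i=robot.camera_info("wrist");w=robot.grab_frame("wrist");s=robot.grab_frame("scene");d=robot.grab_frame("side")
json.dump({k:np.array(v).tolist() for k,v in i.items()},open("w5.json","w"))
print(wf([.54795,.0221,.0417],robot.get_state()["ee_pos"]))
cv2.imwrite("pics/w5raw.png",w);cv2.imwrite("pics/s5raw.png",s);cv2.imwrite("pics/d5raw.png",d)
K=cv2.INTER_CUBIC
C=np.zeros((600,800,3),np.uint8)
C[:340,:]=cv2.resize(w[130:266,110:430],(800,340),interpolation=K)   # x2.5, origin (110,130)
C[340:600,:400]=cv2.resize(s[187:252,178:278],(400,260),interpolation=K) # x4 origin (178,187)
C[340:600,400:]=cv2.resize(d[155:220,190:290],(400,260),interpolation=K) # x4 origin (190,155)
cv2.imwrite("pics/c5.png",C)
E
```

```text
time_s: 8.98
ee_pos: [0.4992, 0.0925, 0.1611]
eef_rot: [3.141, -0.001, -3.098]
wrist_force: [0.2, -0.5, -0.6]
gripper_width: 0.226
gripper_force: 59.1
time_s: 9.6
ee_pos: [0.5024, 0.0223, 0.1603]
eef_rot: [3.141, -0.0, -3.1]
wrist_force: [1.0, -0.6, -1.3]
gripper_width: 0.222
gripper_force: 59.2
[-0.04547733  0.00228571]
```

View pics/c5.png

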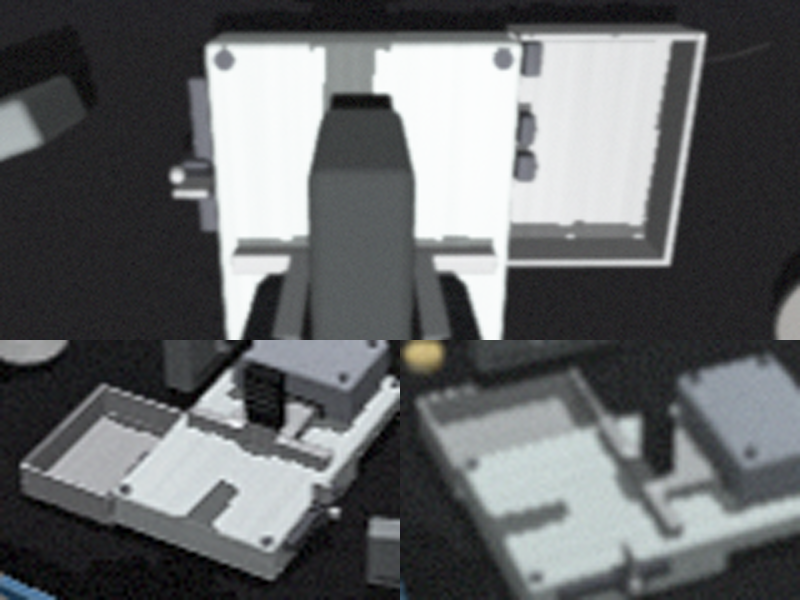

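```bash
python3 - <<'E'
from h import *
import json
i={k:np.array(v) for k,v in json.load(open("w5.json")).items()}
f=[.54795,.0221,.0417]
X=lambda u,v,z:(wf(f,ray(np.array([110+u/2.5,130+v/2.5])-0.3,i,z))*1e3).round(1)
for n,u,v,z in(("barL",235,254,.041),("barR",496,254,.041),("ptr top-front",206,188,.047),("ptr mid",206,193,.047),("ptr back",206,198,.047),("frontR",208,44,.03),("frontL",519,44,.03),("hole",224,60,.03),("hole",503,59,.03)):print(n,X(u,v,z))
print("back"); go(.5217,-.271,.06,2.93)
go(*fw(f,[[.022,0,.16]])[0],f[2]+np.pi)
E
```

```text
barL [  6.8 -52.4]
barR [ 6.7 60.4]
ptr top-front [-26.2 -61.3]
ptr mid [-24.  -61.5]
ptr back [-21.8 -61.6]
frontR [-82.3 -60.2]
frontL [-82.4  66.2]
hole [-75.7 -54.1]
hole [-76.2  60.1]
back
turn [ 0.    -0.     0.122] shift [-0.067 -2.941  1.002]
turn [ 0.    -0.     0.001] shift [-0.675 -0.024  0.002]
```

```bash
python3 -m crank '[[[0,0,0.03],[0,-0.3,0],0],[[0,0,0.06],[0,-0.65,0],0],[[0,0,0.09],[-0.02,-1,0],0],[[0,0,0.122],[-0.02,-1,0],0]]';python3 -m crank '[[[0,0,0],[0,-0.4,0],0],[[0,0,0],[0,-0.7,0],0],[[0,0,0],[0,-1,0],0]]'; python3 -c "
from h import *
go(.5217,-.271,.029,2.93)"
```

```text
time_s: 10.25
ee_pos: [0.5089, -0.0795, 0.1602]
eef_rot: [-3.141, 0.0, 2.924]
wrist_force: [0.3, -0.2, -1.4]
gripper_width: 0.222
gripper_force: 59.3
time_s: 10.62
ee_pos: [0.4874, -0.1762, 0.1603]
eef_rot: [3.141, 0.0, 2.929]
wrist_force: [0.7, 0.4, -1.3]
gripper_width: 0.225
gripper_force: 59.4
turn [ 0.     0.    -0.001] shift [-0.535 -0.855  1.313]
```

```bash
python3 -m crank '[[[0,0,0],[-0.2,-0.4,0.1],0],[[0,0,0],[-0.4,-0.7,0.4],0],[[0,0,0],[-0.53,-0.855,0.7],0],[[0,0,0],[-0.53,-0.855,0.98],0],[[0,0,0],[-0.53,-0.855,0.98],0]]';python3 -m crank '[[[0,0,0],[0,0,0.15],0],[[0,0,0],[0,0,0.25],0],[[0,0,0],[0,0,0.31],0],[[0,0,0],[0,0,0.33],0],[[0,0,0],[0,0,0.33],0]]'
```

```text
time_s: 11.25
ee_pos: [0.5196, -0.2694, 0.0598]
eef_rot: [3.14, -0.005, 2.928]
wrist_force: [-0.1, 0.2, -1.7]
gripper_width: 0.221
gripper_force: 59.4
time_s: 11.88
ee_pos: [0.5212, -0.2706, 0.0295]
eef_rot: [-3.142, 0.0, 2.928]
wrist_force: [0.2, -0.2, -1.0]
gripper_width: 0.221
gripper_force: 59.4
```

```bash
python3 -m crank '[[[0,0,0],[0,0,0.01],0],[[0,0,0],[0,0,0.02],0],[[0,0,0],[0,0,0.02],0]]'; python3 -m crank '[[[0,0,0],[0,0,0],0.3],[[0,0,0],[0,0,0],0.4],[[0,0,0],[0,0,0],0.6],[[0,0,0],[0,0,0],0.6],[[0,0,0],[0,0,0],0.6]]' 
```

```text
time_s: 12.25
ee_pos: [0.5213, -0.2708, 0.0286]
eef_rot: [-3.141, 0.001, 2.928]
wrist_force: [-2.9, 1.1, 6.2]
gripper_width: 0.223
gripper_force: 60.5
time_s: 12.88
ee_pos: [0.5211, -0.2706, 0.0272]
eef_rot: [-3.142, -0.0, 2.928]
wrist_force: [0.8, -0.2, -0.4]
gripper_width: 0.6
gripper_force: 0.0
```

Placed and released. Now rise and go above the slide post.

```bash
python3 -m crank '[[[0,0,0],[0,0,-0.2],0.6],[[0,0,0],[0,0,-0.6],0.7],[[0,0,0],[0,0,-1],0.8],[[0,0,0],[0,0,-1],0.8]]'; python3 -m crank '[[[0,0,0],[0,0,-0.3],0.8],[[0,0,0],[0,0.3,-0.3],0.8],[[0,0,0],[0,0.65,-0.3],0.8],[[0,0,0],[0,1,-0.3],0.8],[[0,0,0],[0,1,-0.3],0.8]]';  python3 -m crank '[[[0,0,-0.04],[0,0.35,0],0.8],[[0,0,-0.08],[0,0.7,0],0.8],[[0,0,-0.12],[0,1,0],0.8],[[0,0,-0.122],[0,1,0],0.8]]'; python3 -c "
from h import *
f=[.54795,.0235,.0417]
go(*fw(f,[[.0225,0,.16]])[0],f[2]+np.pi)"
```

```text
time_s: 13.38
ee_pos: [0.523, -0.2716, 0.131]
eef_rot: [-3.14, 0.006, 2.928]
wrist_force: [-0.0, 0.3, -0.4]
gripper_width: 0.801
gripper_force: 0.0
time_s: 14.0
ee_pos: [0.5422, -0.1709, 0.1563]
eef_rot: [3.141, -0.001, 2.931]
wrist_force: [-0.9, 0.7, -0.3]
gripper_width: 0.796
gripper_force: 0.0
time_s: 14.5
ee_pos: [0.5635, -0.0743, 0.1565]
eef_rot: [3.142, -0.001, -3.098]
wrist_force: [0.4, -0.5, -0.9]
gripper_width: 0.801
gripper_force: 0.0
turn [ 0.    -0.     0.001] shift [-0.113  0.984 -0.035]
```

```bash
python3 -m crank '[[[0,0,0],[-0.11,0.35,0],0.8],[[0,0,0],[-0.11,0.7,0],0.8],[[0,0,0],[-0.11,0.984,0],0.8],[[0,0,0],[-0.11,0.984,0.1],0.8],[[0,0,0],[-0.11,0.984,0.1],0.8]]'; python3 -c "
from h import *
f=[.54795,.0235,.0417]
go(*fw(f,[[.0225,0,.051]])[0],f[2]+np.pi)"
```

```text
time_s: 15.12
ee_pos: [0.5697, 0.0223, 0.1459]
eef_rot: [-3.141, -0.002, -3.101]
wrist_force: [-0.0, -0.1, -0.5]
gripper_width: 0.798
gripper_force: 0.0
turn [-0.    -0.001 -0.001] shift [-0.011  0.022  0.949]
```

```bash
python3 -m crank '[[[0,0,0],[-0.01,0.02,0.3],0.8],[[0,0,0],[-0.01,0.02,0.6],0.8],[[0,0,0],[-0.01,0.02,0.9],0.8],[[0,0,0],[-0.01,0.02,0.95],0.8],[[0,0,0],[-0.01,0.02,0.95],0.8]]'; python3 -m crank '[[[0,0,0],[0,0,0],0],[[0,0,0],[0,0,0],0],[[0,0,0],[0,0,0],0],[[0,0,0],[0,0,0],0],[[0,0,0],[0,0,0],0]]' 80;  python3 -c "
from h import *
from station import robot
f=[.54795,.0235,.0417]
print(wf(f,robot.get_state()['ee_pos']))"
```

```text
time_s: 15.75
ee_pos: [0.5714, 0.0248, 0.0527]
eef_rot: [-3.141, -0.0, -3.101]
wrist_force: [-0.3, 0.5, 0.4]
gripper_width: 0.799
gripper_force: 0.0
time_s: 16.38
ee_pos: [0.572, 0.0264, 0.0538]
eef_rot: [3.14, 0.002, -3.099]
wrist_force: [-0.8, 2.3, 5.7]
gripper_width: 0.339
gripper_force: 79.4
[0.02419924 0.0019045 ]
```

```bash
python3 -m crank '[[[0,0,0],[0.05,0,0],0],[[0,0,0],[0.12,0,0],0],[[0,0,0],[0.19,0,0],0],[[0,0,0],[0.26,0,0],0],[[0,0,0],[0.31,0,0],0]]' 100; python3 -m crank '[[[0,0,0],[0,0,0],0],[[0,0,0],[0,0,0],0],[[0,0,0],[0,0,0],0]]'; python3 - <<'E'
from h import *
from station import robot
import cv2,json
f=[.54795,.0235,.0417]
print(wf(f,robot.get_state()['ee_pos']))
i=robot.camera_info("wrist");w=robot.grab_frame("wrist");d=robot.grab_frame("side");s=robot.grab_frame("scene")
json.dump({k:np.array(v).tolist() for k,v in i.items()},open("w6.json","w"))
b=fw(f,np.array([[-26,-58,.041e3],[-26,-64,47]])/1e3);print(proj(b,i),proj(b,robot.camera_info("side")),proj(b,robot.camera_info("scene")))
p=proj(b,i)[0].astype(int);x0,y0=max(0,p[0]-30),max(0,p[1]-50);print(x0,y0)
K=cv2.INTER_CUBIC
C=np.zeros((600,800,3),np.uint8)
C[:400]=cv2.resize(w[y0:y0+80,x0:x0+160],(800,400),interpolation=K) # x5
C[400:,:400]=cv2.resize(d[170:220,200:300],(400,200),interpolation=K) #x4
C[400:,400:]=cv2.resize(s[190:240,190:290],(400,200),interpolation=K)
cv2.imwrite("pics/c6.png",C); cv2.imwrite("pics/w6raw.png",w)
E
```

```text
time_s: 17.0
ee_pos: [0.5432, 0.0251, 0.0539]
eef_rot: [3.14, 0.007, -3.099]
wrist_force: [8.7, 2.2, -0.3]
gripper_width: 0.334
gripper_force: 98.5
time_s: 17.38
ee_pos: [0.5432, 0.0251, 0.0539]
eef_rot: [3.14, 0.006, -3.099]
wrist_force: [7.3, 2.8, 0.6]
gripper_width: 0.336
gripper_force: 98.6
[-0.00463832  0.00183232]
[[157.52069184 202.98702424]
 [144.09201679 206.63877886]] [[244.13661927 205.26906387]
 [245.07399844 204.86052299]] [[254.2916974  223.27239141]
 [256.1824128  222.30925057]]
127 152
```

View pics/c6.png

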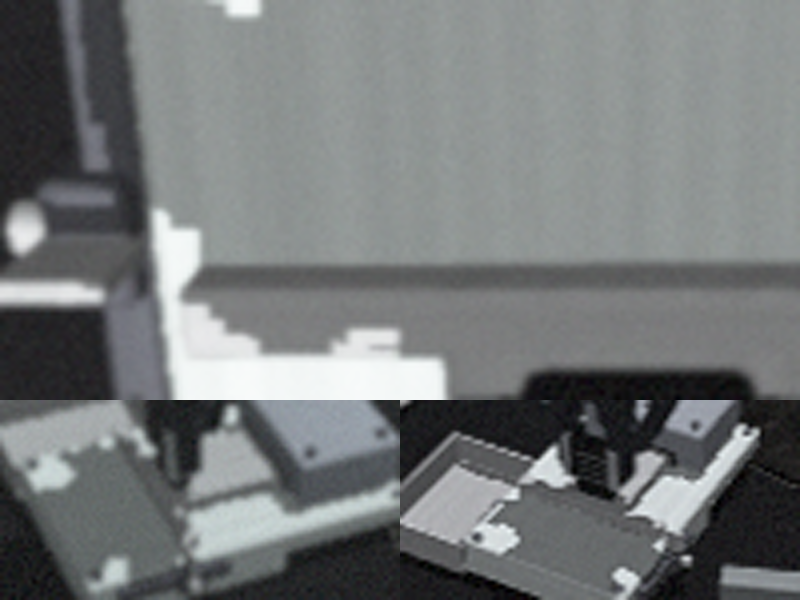

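```bash
python3 - <<'E'
from h import *
import json
i={k:np.array(v) for k,v in json.load(open("w6.json")).items()}
f=[.54795,.0235,.0417]
X=lambda u,v,z:(wf(f,ray(np.array([127+u/5,152+v/5])-0.4,i,z))*1e3).round(1)
for n,u,v,z in(("bar",187,287,.041),("bar mid",400,288,.041),("bar right",780,288,.041),("bar back",187,358,.041),("ptr front",100,282,.047),("mid",100,293,.047),("back",100,304,.047)):print(n,X(u,v,z))
E
```

```text
bar [-22.  -54.4]
bar mid [-21.9 -27.8]
bar right [-21.9  19.7]
bar back [-12.2 -55.5]
ptr front [-25.1 -62.6]
mid [-23.7 -62.8]
back [-22.3 -63. ]
```

```bash
python3 -m crank '[[[0,0,0],[0.018,0,0],0],[[0,0,0],[0.018,0,0],0],[[0,0,0],[0.018,0,0],0],[[0,0,0],[0.018,0,0],0],[[0,0,0],[0.018,0,0],0]]' 100; python3 - <<'E'
from h import *
from station import robot
import cv2
f=[.54795,.0235,.0417]
print(wf(f,robot.get_state()['ee_pos']))
i=robot.camera_info("wrist");g=cv2.cvtColor(robot.grab_frame("wrist"),cv2.COLOR_BGR2GRAY)
print("bar col",g[196:230,200:240].mean(1).round().tolist())
print("ptr col",g[196:225,130:145].mean(1).round().tolist())
X=lambda u,v,z:(wf(f,ray((u,v),i,z))*1e3).round(1)
for v in(206,207,208,209,210,211,212,213):print(v,X(220,v,.041),X(145,v,.047))
E
```

```text
time_s: 18.15
ee_pos: [0.5415, 0.0251, 0.0539]
eef_rot: [3.14, 0.006, -3.099]
wrist_force: [7.9, 3.7, 0.6]
gripper_width: 0.332
gripper_force: 98.6
[-0.00633183  0.00183663]
bar col [149.0, 149.0, 149.0, 149.0, 149.0, 149.0, 149.0, 147.0, 134.0, 105.0, 93.0, 92.0, 94.0, 103.0, 120.0, 127.0, 127.0, 127.0, 126.0, 125.0, 129.0, 138.0, 144.0, 144.0, 144.0, 144.0, 146.0, 158.0, 171.0, 170.0, 163.0, 156.0, 154.0, 152.0]
ptr col [98.0, 108.0, 116.0, 126.0, 139.0, 154.0, 145.0, 130.0, 113.0, 97.0, 89.0, 89.0, 90.0, 92.0, 122.0, 186.0, 222.0, 227.0, 213.0, 135.0, 59.0, 38.0, 35.0, 36.0, 36.0, 36.0, 37.0, 37.0, 36.0]
206 [-25.7 -19.4] [-28.1 -63.4]
207 [-25.  -19.4] [-27.5 -63.5]
208 [-24.4 -19.4] [-26.8 -63.6]
209 [-23.7 -19.4] [-26.2 -63.7]
210 [-23.  -19.5] [-25.5 -63.7]
211 [-22.3 -19.5] [-24.9 -63.8]
212 [-21.7 -19.5] [-24.2 -63.9]
213 [-21.  -19.6] [-23.5 -64. ]
```

```bash
python3 -c "
from station import robot
print(robot.job_done())"
```

```text
the job is handed in; nothing more can be done
None
```

I handed the job in at about 18 s of the 67 s: the three chips are in the tray, the scraper is standing back at its start spot, and the gripper holds the slide with the crossbar within about 0.5 mm of the pointer by camera; I haven't seen the verdict.

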